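# Put the piled finishing tools back on their shadow tiles

### The job

Someone left the finishing tools in a pile: black eraser on the round pin tin, on the cork sanding block, on the aluminium pressing bar. Take the pile apart and set each thing down flat, as it lies now, on the white tile that carries its own blue silhouette, centred and lined up with that silhouette (either way round). Never tip the tin or the cork block over, and leave the yellow tape measure and the white correction reel where they lie.

Things in the scene. Friction and masses are not known exactly. Their poses are not given: they have to be found in the camera images.
- eraser_mid (a point): Small black felt board eraser, 28 (x) x 46 (y) x 19 (z) mm, on top of the pile, its underside about 86 mm above the table. Felt base and grip 28 mm wide up to 11 mm above its underside, the top ridge 20 mm wide. This point is its centre, 9.5 mm above its underside; z is up, y along its length.
- pin_tin_mid (a point): Round grey tin with a press lid (fixed shut), 60 mm across, 32 mm high, second in the pile, lying on the cork block. The lid (upper 12 mm) is 60.4 mm across, the body below 58 mm. This point is its centre, 16 mm above its underside; z is up.
- cork_block_mid (a point): Brown cork sanding block, 60 (x) x 100 (y) x 34 (z) mm, third in the pile, lying on the pressing bar nearly parallel to it. This point is its centre, 17 mm above its underside; z is up, y along its length.
- press_bar_mid (a point): Aluminium pressing bar with black ends, 45 (x) x 170 (y) x 20 (z) mm, about 0.4 kg, lowest in the pile, lying on the table; its ends stick out from under the cork block. This point is its centre, 10 mm above its underside; z is up, y along its length.
- eraser_tile_spot (a point): White board tile, 4 mm thick, fixed to the table, with a flat blue silhouette of the eraser (28 x 46 mm) at its middle. This point is the middle of the silhouette on the tile's top face (4 mm above the table); z is up, y along the silhouette's length. The tile is 56 x 76 mm.
- tin_tile_spot (a point): White board tile, 4 mm thick, fixed to the table, with a flat blue silhouette of the tin (a disc 60 mm across) at its middle. This point is the middle of the silhouette on the tile's top face (4 mm above the table); z is up, its turn does not matter. The tile is 82 x 82 mm.
- block_tile_spot (a point): White board tile, 4 mm thick, fixed to the table, with a flat blue silhouette of the cork block (60 x 100 mm) at its middle. This point is the middle of the silhouette on the tile's top face (4 mm above the table); z is up, y along the silhouette's length. The tile is 80 x 120 mm.
- bar_tile_spot (a point): White board tile, 4 mm thick, fixed to the table, with a flat blue silhouette of the pressing bar (45 x 170 mm) at its middle. This point is the middle of the silhouette on the tile's top face (4 mm above the table); z is up, y along the silhouette's length. The tile is 80 x 200 mm.
- tape_measure_mid (a point): Loose round yellow tape measure beside the tiles, 64 x 72 x 25 mm, to be left alone. This point is the middle of its round case, half-way up.
- reel_mid (a point): Loose small white correction-tape reel with a red pattern, lying beyond the tiles on the left, 43 x 58 x 15 mm, to be left alone. This point is the middle of its round case, half-way up.
There are look-alikes about, which are no part of the job. What is shaped like the part that bears press_bar_mid but orange or turquoise is not meant.

How it is judged:
At the end, for the whole second after the job is handed in: Eraser, tin, cork block and bar each lie flat and at rest on the tile with their own silhouette: centre within 12 mm of the silhouette's middle, on the tile's face (height within 4 mm), level within 0.12 rad, and (all but the round tin) lined up with it within 0.21 rad, either way round (horizontal distance between eraser_mid and eraser_tile_spot below 0.012 m and z of eraser_mid in the frame of eraser_tile_spot between 0.0055 and 0.0135 m and angle between each of eraser_mid, pin_tin_mid, cork_block_mid, press_bar_mid's own z axis and vertical below 0.12 rad and linear speed of each of eraser, pin_tin, cork_block, press_bar below 0.02 m/s and angular speed of each of eraser, pin_tin, cork_block, press_bar below 0.2 rad/s and angle between the y axis of eraser_mid and the y axis of eraser_tile_spot, either way round below 0.21 rad and horizontal distance between pin_tin_mid and tin_tile_spot below 0.012 m and z of pin_tin_mid in the frame of tin_tile_spot between 0.012 and 0.02 m and horizontal distance between cork_block_mid and block_tile_spot below 0.012 m and z of cork_block_mid in the frame of block_tile_spot between 0.013 and 0.021 m and angle between the y axis of cork_block_mid and the y axis of block_tile_spot, either way round below 0.21 rad and horizontal distance between press_bar_mid and bar_tile_spot below 0.012 m and z of press_bar_mid in the frame of bar_tile_spot between 0.006 and 0.014 m and angle between the y axis of press_bar_mid and the y axis of bar_tile_spot, either way round below 0.21 rad); the robot touches nothing.
It fails at once if the pin tin is tipped over (angle between pin_tin_mid's own z axis and vertical above 0.7 rad).
It fails at once if the cork block is tipped over (angle between cork_block_mid's own z axis and vertical above 0.7 rad).
It fails at once if the tape measure is moved (distance of tape_measure_mid from where it was at the start of the episode above 0.02 m).
It fails at once if the correction reel is moved (distance of reel_mid from where it was at the start of the episode above 0.02 m).
It also fails if it takes over 90 s, if anything falls off the work surface, if the arm or the gripper's body presses on something with over 40 N, if the wrist force passes 120 N, or if a joint passes its speed limit or range.

### The arm

A 6-joint arm with a two-finger parallel gripper is mounted at the origin on the work surface; the furniture and walls round the work are solid. World frame = base frame: x ahead of the robot, y to its left, z up, the work surface at z = 0. Lengths are in m, angles in rad, forces in N, time in s.
With the tool pointing down it reaches from about 0.325 to 1 m from the base axis. Payload 5.1 kg.
Tool frame: the origin (TCP) lies at the very end of the fingers, on their centre line; the grasp point (between the pads) lies 19 mm behind it; z points along the fingers, y is the line along which they close (so a half turn about z gives the same grasp; the last joint's range is limited). The gripper opens to 85 mm and grips with 20 to 120 N. Pads are 22 mm wide; open, the fingers measure 114 mm over their backs; the gripper's body (76 mm by 85 mm) begins 54 mm behind the grasp point. The pads swing forward as they close: fully open they stand 13 mm farther back than shut.
Start: joints at [1.112, 0.124, 1.65, -0, 1.367, -0.083], TCP at [0.239, 0.605, 0.231] pointing down, gripper open.
Joint ranges: [-2.61, 2.61], [-1.02, 2.33], [0.03, 2.71], [-1.35, 4.49], [0.32, 2.68], [-2.91, 2.91]. Speed limits (rad/s): [2.57, 2.57, 3.14, 3.14, 3.14, 3.14].

### API

Orientations are given as a unit quaternion [x, y, z, w].
In Python, from bench import env gives the robot as it stands.
- The arm moves only by the shell command python3 -m inch 'ROWS' [OPENING]. ROWS is text: rows parted by semicolons, each of 4 numbers parted by spaces: the shift along the world's x, y, z in cm, then the turn about the world's z in degrees. In form: dx dy dz twist; .... A call has 1 to 20 rows; each row is the pose to reach, as a shift and turn from the pose commanded when the call began; what a row does not reach only later rows make up. A row lasts 1/8 s, in which the tool goes at most 62.5 mm and 10.7 degrees, less where a joint would pass 70% of its speed; a pose out of reach is approached as far as the arm can. A call with a gripper value outside its range is refused whole. OPENING is the closure, from 0 (fully open) to 1 (shut), set as the call begins (- or left out, the last holds). The fingers move at their own pace and stop on an object; the grip force is fixed at half the most. Time passes only in rows, so rows that repeat a pose let the fingers close. It gives the time, the measured TCP pose, the force, the opening and the grip force at its end, in the units of the state.
- env.observe(): the state, without advancing time (a new reading comes with each control period).
- env.capture(name): name is "side" or "top" or "wrist"; returns a dict with "frame" (480x640x3 uint8, blue, green, red), "depth" (480x640 float32, m along the optical axis (not along the pixel's ray), 0 where there is no reading), "vfov" (degrees; the focal length in pixels is half the picture's height over the tangent of half this angle, whatever the lens; pixels are square), "cx", "cy" (the principal point, pixels), "D" ([k1, k2, p1, p2, k3] as OpenCV has them; the pictures are not rectified), "R" (3x3) and "t" (3): a world point X has camera coordinates R X + t; the wrist camera has in their place "mount" (4x4, takes a point from camera to tool coordinates, whose origin is the TCP and whose axes are the flange's). Camera axes: x right, y down, z forward; pixel columns grow to the right and rows downward; lengths in m; the calibration is good to about 2 mm. A picture is of the moment at which its call begins: read the wrist's pose just before it.
- env.job_done(): hands the job in; it is judged then, once.
The state is a dict: "time": time; "q": joint angles; "qd": joint speeds; "effort": joint torques, N m; "tcp_pos": TCP position; "tool_rot": TCP orientation; "contact_force": force on the tool from outside, world axes, zero at the start; "torque": the same for the moment, N m; "opening": opening from 0.0 (shut) to 1.0 (fully open); "grip_force": force on a finger pad.
Only numpy, scipy, OpenCV 4.12 (cv2) and the standard library are available. Lean on these libraries where they do the work, as an engineer would, in place of code of your own. Each camera call takes 0.05 s, during which the arm holds its last target. There are 200 camera calls.

## Working session

There is one attempt and no reset: what is moved stays moved. The work goes in short steps, Python scripts to look and compute and a shell command to move; the robot and the scene stay as the last step left them, time stands still between calls to the robot, and variables do not carry over. Pictures are saved under pics/ and viewed, at most 14 in all, crops included, and the job is handed in when it is done.

```bash
ls; mkdir -p pics
python3 - <<'E'
from bench import env
import cv2,numpy as np
s=env.observe();print(s['time'],s['tcp_pos'],s['tool_rot'],s['opening'])
for n in('top','side'):
    c=env.capture(n);cv2.imwrite(f'pics/{n}0.png',c['frame']);np.savez(f'{n}0.npz',**c)
    print(n,c['vfov'],c['cx'],c['cy'],c['D'],c['R'],c['t'])
E
```

```text
pics
0.0 [0.23830685 0.60406611 0.23001401] [ 1.86797578e-01  9.82397839e-01 -1.03676576e-03 -2.76740233e-04] 1.005697488251278
top 47.08310840072253 312.44223051108133 246.34149593930226 [0.02366466 0.         0.         0.         0.        ] [[-0.03708226 -0.99931131 -0.00134645]
 [-0.97867947  0.03658897 -0.20210822]
 [ 0.2020183  -0.00617689 -0.97936227]] [0.08272979 0.51802755 1.41551134]
side 45.84348161612184 310.98346409372743 232.96696699326702 [-0.03139045  0.          0.          0.          0.        ] [[-0.99499839 -0.09986737  0.00217302]
 [-0.03884437  0.36678926 -0.92949274]
 [ 0.09202895 -0.92492819 -0.36883401]] [0.50132222 0.08755525 1.32114441]
```

View pics/top0.png

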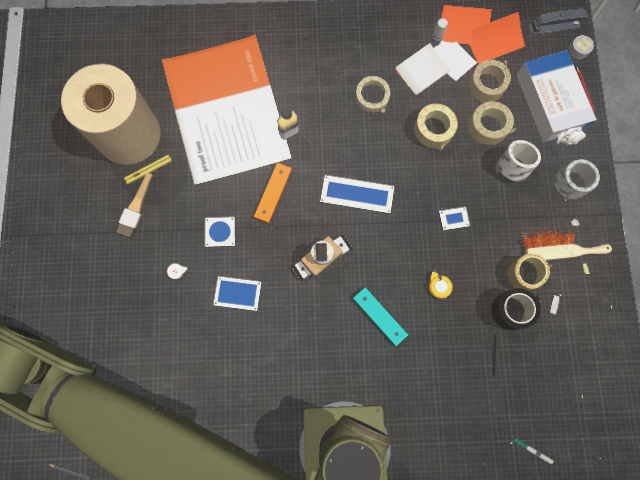

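View pics/side0.png

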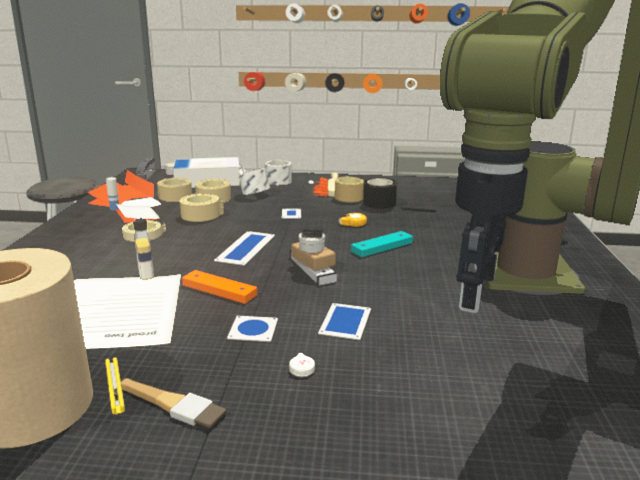

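Top view: blue silhouettes are the bar (357,194), eraser (454,218), tin (220,232) and block (237,293). The pile is at (322,253), the tape at (440,286) and the reel at (177,271). The side view shows the same, with the pile at (313,250).

```bash
cat > h.py <<'E'
import numpy as np,cv2
from scipy.spatial.transform import Rotation as Ro
def shot(name):
    from bench import env
    s=env.observe();c=env.capture(name)
    if name=='wrist':
        T=np.eye(4);T[:3,:3]=Ro.from_quat(s['tool_rot']).as_matrix();T[:3,3]=s['tcp_pos']
        W=T@np.array(c['mount']);c['R']=W[:3,:3].T;c['t']=-W[:3,:3].T@W[:3,3]
    return c
def K(c):
    f=240/np.tan(np.radians(float(c['vfov'])/2));return np.array([[f,0,float(c['cx'])],[0,f,float(c['cy'])],[0,0,1]])
def rays(c,px):
    p=cv2.undistortPoints(np.asarray(px,float).reshape(-1,1,2),K(c),np.array(c['D'])).reshape(-1,2)
    d=np.c_[p,np.ones(len(p))]@c['R'];o=-c['R'].T@c['t'];return o,d/np.linalg.norm(d,axis=1)[:,None]
def plane(c,px,z):
    o,d=rays(c,px);return o+d*((z-o[2])/d[:,2])[:,None]
def tri(c1,p1,c2,p2):
    o1,d1=rays(c1,[p1]);o2,d2=rays(c2,[p2]);d1,d2=d1[0],d2[0]
    a,b=np.linalg.lstsq(np.c_[d1,-d2],o2-o1,rcond=None)[0]
    A=o1+a*d1;B=o2+b*d2;return (A+B)/2,np.linalg.norm(A-B)
def mask(c,lo,hi):
    return cv2.inRange(cv2.cvtColor(c['frame'],cv2.COLOR_BGR2HSV),lo,hi)
BLUE=((100,130,60),(125,255,255))
def blobs(m,amin=60):
    cs,_=cv2.findContours(m,cv2.RETR_EXTERNAL,cv2.CHAIN_APPROX_NONE)
    return [k.reshape(-1,2) for k in cs if cv2.contourArea(k)>amin]
def rect(P):
    """centre, short, long (mm), world angle of long axis (deg) of points on a plane"""
    (x,y),(w,h),a=cv2.minAreaRect((P[:,:2]*1000).astype(np.float32))
    if w>h: w,h,a=h,w,a+90
    return np.round([x,y,w,h,(a+90+90)%180-90],1)
def project(c,X):
    return cv2.projectPoints(np.atleast_2d(X).astype(float),cv2.Rodrigues(c['R'])[0],c['t'],K(c),np.array(c['D']))[0].reshape(-1,2)
E
python3 - <<'E'
from h import *
C={n:dict(np.load(n+'0.npz')) for n in('top','side')}
for n,c in C.items():
    for b in blobs(mask(c,*BLUE)): print(n,b.mean(0).round(),rect(plane(c,b,.004)))
c=C['top']
print('side pile', [cv2.mean(np.float32(0))[0]])
for nm,px in(('tape',(440,286)),('reel',(177,271)),('pile',(322,250))):
    print(nm,plane(c,[px],.012 if nm!='pile' else .1))
z=[cv2.resize(C[n]['frame'][a:a+60,b:b+80],None,fx=5,fy=5,interpolation=cv2.INTER_CUBIC) for n,a,b in(('top',225,282),('side',225,275))]
cv2.imwrite('pics/pile.png',np.hstack(z))
print(project(C['side'],[[.45,0,.004]]))
E
```

```text
top [237. 293.] [410.3 272.6  56.1  96.2  80.7]
top [219. 231.] [584.  320.1  51.2  55.3  87.9]
top [454. 218.] [ 597.6 -334.    23.4   41.4  -82.5]
top [357. 193.] [678.6 -67.5  40.7 167.2  78.2]
top [549.  63.] [1055.6 -651.5   46.2  128.2  -75.4]
side [253. 327.] [583.3 319.8  51.   55.3   6.1]
side [345. 320.] [409.8 273.4  56.3  93.3  80.7]
side [244. 247.] [677.5 -65.4  37.6 157.3  78. ]
side [181. 163.] [1098.6 -853.8   46.3  109.3  -76.4]
side [459.  14.] [-7.6289500e+04 -5.4737600e+05  3.1053700e+04  2.2851262e+06
  8.1600000e+01]Traceback (most recent call last):
  File "<stdin>", line 6, in <module>
cv2.error: OpenCV(4.12.0) :-1: error: (-5:Bad argument) in function 'mean'
> Overload resolution failed:
>  - src is not a numpy array, neither a scalar
>  - Expected Ptr<cv::UMat> for argument 'src'
```

Run:
```python
from h import *
C={n:dict(np.load(n+'0.npz')) for n in('top','side')}
c=C['top']
for nm,px,z in(('tape',(440,286),.012),('reel',(177,271),.008),('pile',(322,250),.1),('e1',(302,270),.02),('e2',(345,241),.02)):
    print(nm,plane(c,[px],z))
for b in blobs(mask(C['side'],*BLUE),15): print(b.mean(0),rect(plane(C['side'],b,.004)))
for p in [(454,218,292,213),(219.5,231.5,253,327.5),(237,293,345.5,320.5),(357,193.5,244.5,247)]: print(tri(c,p[:2],C['side'],p[2:]))
z=[cv2.resize(C[n]['frame'][a:a+60,b:b+80],None,fx=5,fy=5,interpolation=cv2.INTER_CUBIC) for n,a,b in(('top',225,282),('side',225,275))]
cv2.imwrite('pics/pile.png',np.hstack(z))
m=__import__('bench').env.capture('wrist');print(m['mount'],m['vfov'],m['cx'],m['cy'])
```

```text
tape [[ 0.40720665 -0.27659441  0.012     ]]
reel [[0.47532989 0.43390464 0.008     ]]
pile [[0.50051112 0.03945195 0.1       ]]
e1 [[0.46335318 0.09380823 0.02      ]]
e2 [[ 0.53911106 -0.02624822  0.02      ]]
[252.53125  327.109375] [583.3 319.8  51.   55.3   6.1]
[344.91 319.9 ] [409.8 273.4  56.3  93.3  80.7]
[244.5        246.95945946] [677.5 -65.4  37.6 157.3  78. ]
[291.  212.5] [ 596.6 -330.7   17.9   26.9  -82.7]
[180.82857143 163.37142857] [1098.6 -853.8   46.3  109.3  -76.4]
[458.53571429  13.94642857] [-7.6289500e+04 -5.4737600e+05  3.1053700e+04  2.2851262e+06
  8.1600000e+01]
(array([ 0.59550279, -0.33382596,  0.00172098]), np.float64(0.003140361342292969))
(array([0.58277752, 0.31913433, 0.0022493 ]), np.float64(0.00013072898283913076))
(array([0.40936894, 0.27244251, 0.00095217]), np.float64(0.0011229275025576055))
(array([ 6.79998744e-01, -6.79804640e-02,  1.56546929e-04]), np.float64(0.002136429505607692))
[[-6.22162333e-04 -9.51468678e-01 -3.07744973e-01  7.90598748e-02]
 [ 9.99999302e-01 -9.00929458e-04  7.63763120e-04 -2.65498466e-04]
 [-1.00395320e-03 -3.07744283e-01  9.51468574e-01 -1.43684567e-01]
 [ 0.00000000e+00  0.00000000e+00  0.00000000e+00  1.00000000e+00]] 64.54289964591763 323.2432778684811 239.47215545398103
```

View pics/pile.png

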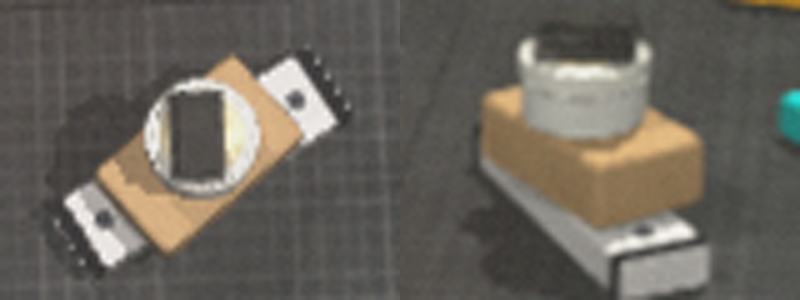

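Zoom: left (top view) shows the eraser at about (322,252), nearly along world x, on the tin, with the cork and bar along about -60°. Right (side view) shows the same stack, standing sound. Next I'll bring the wrist camera above it.

```bash
python3 -m inch '5 -10 5 0;26 -56.5 6 22;26 -56.5 6 22;26 -56.5 6 22;26 -56.5 6 22;26 -56.5 6 22;26 -56.5 6 22;26 -56.5 6 22;26 -56.5 6 22;26 -56.5 6 22;26 -56.5 6 22;26 -56.5 6 22;26 -56.5 6 22;26 -56.5 6 22;26 -56.5 6 22;26 -56.5 6 22' 0
python3 - <<'E'
from h import *
c=shot('wrist');cv2.imwrite('pics/w1.png',c['frame']);np.savez('w1.npz',**c)
E
```

```text
time: 2.15
tcp_pos: [0.4985, 0.0401, 0.2914]
tool_rot: [-0.005, 1.0, 0.0, 0.0]
contact_force: [-0.6, -0.2, 0.6]
opening: 1.001
grip_force: 0.0
```

View pics/w1.png

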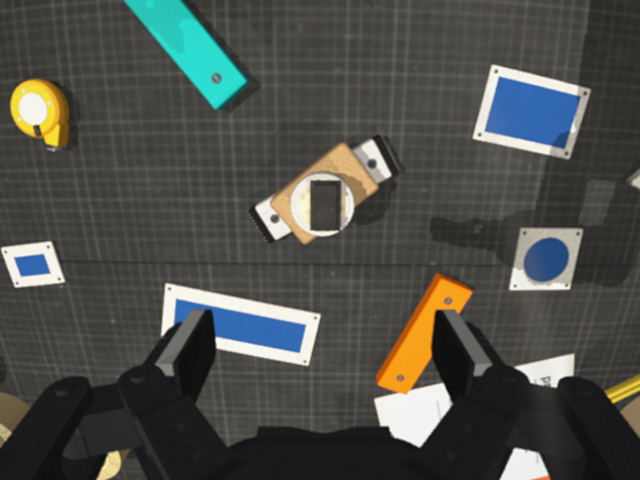

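Wrist view: the eraser is at (325,205) on the tin (322,204), over the cork and bar. All four blue silhouettes are visible, partly clipped for the bar.

```bash
cat >> h.py <<'E'
def near(m,px,r):
    k=np.zeros_like(m);cv2.circle(k,tuple(int(v) for v in px),r,255,-1);return m&k
def biggest(m): return max(blobs(m,5),key=lambda k:cv2.contourArea(k))
E
python3 - <<'E'
from h import *
w=dict(np.load('w1.npz'));t=dict(np.load('top0.npz'))
for b in blobs(mask(w,*BLUE)): print('tile',b.mean(0).round(),rect(plane(w,b,.004)))
def er(c,px,r):
    m=near(mask(c,(0,0,0),(180,255,75)),px,r);return biggest(m)
ew=er(w,(325,205),26);et=er(t,(321,251),10)
print(rect(plane(w,ew,.105)),rect(plane(t,et,.105)))
print('tri eraser',tri(w,cv2.minAreaRect(ew.astype(np.float32))[0],t,cv2.minAreaRect(et.astype(np.float32))[0]))
for c,n,px in((w,'w',(325,205)),):
    for p in((325,205),(308,225),(350,172),(370,160),(420,100)):
        Z=float(c['depth'][p[1],p[0]]);q=cv2.undistortPoints(np.array([[p]],float),K(c),np.array(c['D']))[0,0]
        print(p,(c['R'].T@(Z*np.array([q[0],q[1],1])-c['t'])).round(4))
# cork by colour
for c,px,r in((w,(325,195),75),(t,(322,253),32)):
    m=near(mask(c,(8,60,60),(22,255,255)),px,r);k=biggest(m);print('cork',rect(plane(c,k,.054)))
# tin + eraser: bright low-saturation near
for c,px,r in((w,(322,204),36),):
    m=near(mask(c,(0,0,130),(180,70,255)),px,r);k=cv2.convexHull(biggest(m)).reshape(-1,2);P=plane(c,k,.086);print('tin',cv2.minEnclosingCircle((P[:,:2]*1000).astype(np.float32)))
# bar ends: bright grey
m=near(mask(w,(0,0,120),(180,40,255)),(325,190),85);pts=[b for b in blobs(m,60)];
for b in pts: print('br',b.mean(0),cv2.contourArea(b),rect(plane(w,b,.02)))
E
```

```text
tile [237. 323.] [678.4 -68.4  41.5 167.4  78.1]
tile [ 32. 265.] [ 596.6 -335.2   24.7   42.4  -82.8]
tile [548. 258.] [580.8 324.9  45.6  55.5  27.4]
tile [531. 112.] [409.1 272.9  57.7  97.8  80.5]Traceback (most recent call last):
  File "<stdin>", line 6, in <module>
  File "<stdin>", line 5, in er
  File "h.py", line 36, in biggest
    def biggest(m): return max(blobs(m,5),key=lambda k:cv2.contourArea(k))
                           ~~~^^^^^^^^^^^^^^^^^^^^^^^^^^^^^^^^^^^^^^^^^^^^
ValueError: max() iterable argument is empty
```

Run:
```python
from h import *
w=dict(np.load('w1.npz'));t=dict(np.load('top0.npz'))
print(w['frame'][205,325],t['frame'][251,321])
def er(c,px,r):
    return biggest(near(mask(c,(0,0,0),(180,255,100)),px,r))
ew=er(w,(325,205),28);et=er(t,(321,251),11)
print(rect(plane(w,ew,.105)),rect(plane(t,et,.105)))
print('tri eraser',tri(w,cv2.minAreaRect(ew.astype(np.float32))[0],t,cv2.minAreaRect(et.astype(np.float32))[0]))
for p in((325,205),(308,225),(350,172),(370,160),(420,100)):
    Z=float(w['depth'][p[1],p[0]]);q=cv2.undistortPoints(np.array([[p]],float),K(w),np.array(w['D']))[0,0]
    print(p,(w['R'].T@(Z*np.array([q[0],q[1],1])-w['t'])).round(4))
for c,px,r in((w,(325,195),75),(t,(322,253),32)):
    m=near(mask(c,(8,60,60),(22,255,255)),px,r);k=biggest(m);print('cork',rect(plane(c,k,.054)))
m=near(mask(w,(0,0,130),(180,255,255)),(322,204),36);
m=near(mask(w,(0,0,130),(180,70,255)),(322,204),36);k=np.vstack(blobs(m,20));P=plane(w,k,.086);print('tin',cv2.minEnclosingCircle((P[:,:2]*1000).astype(np.float32)))
m=near(mask(w,(0,0,120),(180,40,255)),(325,190),85)
for b in blobs(m,60): print('br',b.mean(0),cv2.contourArea(b),rect(plane(w,b,.02)))
```

```text
[64 69 71] [79 80 87]
[ 4.945e+02  4.220e+01  2.590e+01  4.380e+01 -1.000e-01] [495.8  42.3  25.6  44.4  -2.2]
tri eraser (array([0.50085177, 0.04204494, 0.07672174]), np.float64(0.0010513368016016524))
(325, 205) [0.4943 0.0417 0.104 ]
(308, 225) [0.5178 0.0259 0.0866]
(350, 172) [0.4715 0.0667 0.0552]
(370, 160) [0.4629 0.0902 0.022 ]
(420, 100) [0.3993 0.1449 0.001 ]
cork [494.6  39.5  63.1 101.1 -51.1]
cork [494.3  40.5  62.9 102.1 -50.7]
tin ((497.691162109375, 39.06069564819336), 31.32958221435547)
br [271.83606557 217.52459016] 595.0 [529.2 -17.   25.   48.4  24.2]
br [322.56470588 204.04117647] 1193.0 [513.4  39.3  70.3  71.1  45.1]
br [373.09803922 160.61764706] 824.0 [465.1  93.9  24.6  47.2  33.6]
```

Wrist depth confirms the stack heights (eraser .104, tin .087, cork .055, bar .022). The tile measurements agree across three views. Now gripping the eraser.

```bash
python3 -m inch '-0.4 0.2 -6 -1.5;-0.4 0.2 -12 -1.5;-0.4 0.2 -17 -1.5;-0.4 0.2 -19 -1.5;-0.4 0.2 -20.2 -1.5;-0.4 0.2 -20.2 -1.5;-0.4 0.2 -20.2 -1.5' 0; python3 -m inch '0 0 0 0;0 0 0 0;0 0 0 0;0 0 0 0;0 0 0 0;0 0 0 0;0 0 0 0;0 0 0 0' 0.9;  python3 -m inch '0 0 0.5 0;0 0 2 0;0 0 4 0;0 0 6 0;0 0 6 0'
```

```text
time: 3.08
tcp_pos: [0.4957, 0.0416, 0.0908]
tool_rot: [0.009, 1.0, -0.0, 0.001]
contact_force: [-0.1, -0.9, 0.2]
opening: 0.999
grip_force: 0.0
time: 4.08
tcp_pos: [0.4951, 0.0416, 0.09]
tool_rot: [0.009, 1.0, 0.0, 0.001]
contact_force: [0.3, 0.4, 5.5]
opening: 0.306
grip_force: 59.4
time: 4.7
tcp_pos: [0.4959, 0.0416, 0.1517]
tool_rot: [0.009, 1.0, -0.0, 0.002]
contact_force: [0.4, -0.1, 0.1]
opening: 0.306
grip_force: 59.0
```

```bash
python3 -m inch '3 -6 0 -10;6 -12 0 -20;10.15 -18 0 -30;10.15 -24 0 -40;10.15 -30 0 -50;10.15 -37.6 0 -60;10.15 -37.6 0 -70;10.15 -37.6 0 -81;10.15 -37.6 0 -81;10.15 -37.6 0 -81;10.15 -37.6 0 -81;10.15 -37.6 0 -81;10.15 -37.6 0 -81'
```

```text
time: 6.32
tcp_pos: [0.5962, -0.3341, 0.1494]
tool_rot: [0.656, 0.755, 0.0, 0.0]
contact_force: [-1.1, -0.1, -0.5]
opening: 0.304
grip_force: 59.1
```

```bash
python3 -m inch '0 0 -6 0;0 0 -11 0;0 0 -13 0;0.1 0 -13.5 0;0.1 0 -13.9 0;0.1 0 -13.9 0;0.1 0 -13.9 0'; python3 -m inch '0 0 0 0;0 0 0 0;0 0 0 0;0 0 0 0;0 0 3 0;0 0 9 0;0 0 15 0;0 0 19 0;0 0 19 0;0 0 19 0' 0
python3 - <<'E'
from h import *
c=shot('wrist');cv2.imwrite('pics/w2.png',c['frame']);np.savez('w2.npz',**c)
E
```

```text
time: 7.2
tcp_pos: [0.598, -0.335, 0.0121]
tool_rot: [0.656, 0.755, 0.0, 0.001]
contact_force: [0.2, 0.2, -0.5]
opening: 0.302
grip_force: 59.1
time: 8.45
tcp_pos: [0.5967, -0.3341, 0.1995]
tool_rot: [0.656, 0.755, -0.0, -0.001]
contact_force: [-1.0, -0.0, -0.4]
opening: 0.999
grip_force: 0.0
```

View pics/w2.png

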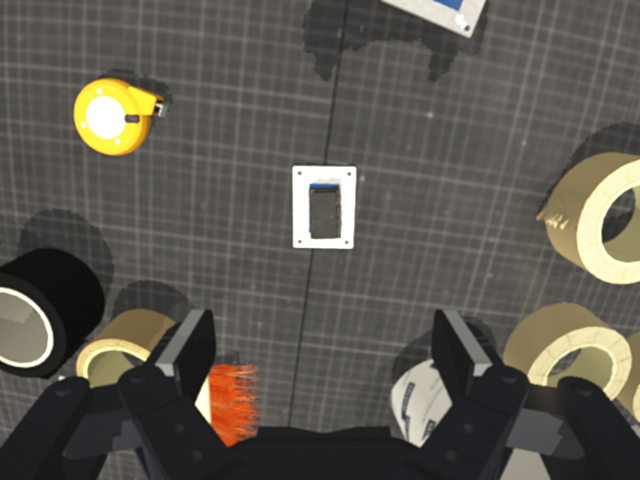

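The eraser stands on its tile at (325,208), with a little blue showing at its upper end. I'll measure the offset and take the tin position from the top view.

Run:
```python
from h import *
w=dict(np.load('w2.npz'))
k=biggest(near(mask(w,(0,0,0),(180,255,100)),(325,210),38)); 
print('eraser',rect(plane(w,k,.012)),rect(plane(w,k,.023)))
m=near(mask(w,(0,0,150),(180,60,255)),(325,207),62);print('tile',rect(plane(w,np.vstack(blobs(m,20)),.004)))
t=shot('top');np.savez('top1.npz',**t)
m=near(mask(t,(0,0,150),(180,60,255)),(321,252),17);P=plane(t,np.vstack(blobs(m,5)),.086);print('tin',cv2.minEnclosingCircle((P[:,:2]*1000).astype(np.float32)))
for p in((325,185),(325,208),(325,230)): 
    Z=float(w['depth'][p[1],p[0]]);q=cv2.undistortPoints(np.array([[p]],float),K(w),np.array(w['D']))[0,0]
    print((w['R'].T@(Z*np.array([q[0],q[1],1])-w['t'])).round(4))
z=cv2.resize(t['frame'][225:285,282:362],None,fx=6,fy=6,interpolation=cv2.INTER_CUBIC);cv2.imwrite('pics/p2.png',z)
```

```text
eraser [ 597.7 -336.6   26.1   46.1  -81.4] [ 597.3 -333.9   25.2   44.6  -81.4]
tile [ 596.5 -334.5   57.5   77.2  -82.8]
tin ((499.53155517578125, 39.356536865234375), 29.677772521972656)
[ 0.595  -0.3131  0.0047]
[ 0.5973 -0.3302  0.0215]
[ 0.6    -0.3494  0.0232]
```

View pics/p2.png

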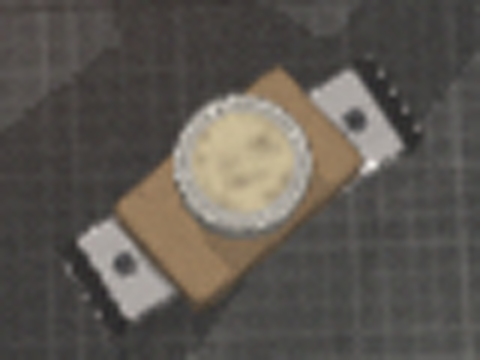

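Eraser is within 2 mm and 1.5° of the silhouette. The crop shows the pile undisturbed, with the tin at about (499,39) mm, r 30. Next is the tin.

```bash
python3 -m inch '-2 6 1 10;-4 12 1 20;-6 18 1 31;-8 24 1 31;-9.8 30 1 31;-9.8 37.3 1 31;-9.8 37.3 1 31;-9.8 37.3 1 31;-9.8 37.3 1 31;-9.8 37.3 1 31;-9.8 37.3 1 31' 0
python3 - <<'E'
from h import *
c=shot('wrist');np.savez('w3.npz',**c);cv2.imwrite('pics/w3.png',c['frame'])
p=project(c,[[.499,.039,.086]])[0];print(p)
m=near(mask(c,(0,0,130),(180,255,255)),p,60);
m=near(mask(c,(0,0,150),(180,60,255)),p,60);P=plane(c,np.vstack(blobs(m,15)),.086);print('tin',cv2.minEnclosingCircle((P[:,:2]*1000).astype(np.float32)))
k=biggest(near(mask(c,(8,60,60),(22,255,255)),p,110));print('cork',rect(plane(c,k,.054)))
E
```

```text
time: 9.93
tcp_pos: [0.4992, 0.0376, 0.2102]
tool_rot: [0.432, 0.902, -0.0, -0.0]
contact_force: [0.2, 0.0, 0.4]
opening: 0.998
grip_force: 0.0
[324.39605815 228.05134211]
tin ((501.6226501464844, 30.754858016967773), 38.909698486328125)
cork [478.   61.6  49.1  60.8  39.3]
```

View pics/w3.png

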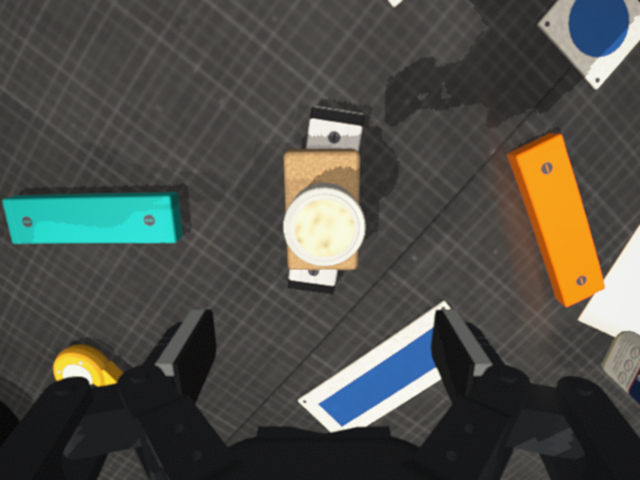

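Wrist view: the tin circle is at (324,226), r about 40 px, so (499,39.5) mm. The cork edges run up-down in the image, matching the closing line. Now gripping the tin.

```bash
python3 -m inch '0 0.2 -6 0;0 0.2 -11 0;0 0.2 -14 0;0 0.2 -15 0;0 0.2 -15.6 0;0 0.2 -15.6 0;0 0.2 -15.6 0' 0; python3 -m inch '0 0 0 0;0 0 0 0;0 0 0 0;0 0 0 0;0 0 0 0;0 0 0 0' 0.6;  python3 -m inch '0 0 0.5 0;0 0 2 0;0 0 4 0;0 0 8 0;0 0 8 0'
```

```text
time: 10.85
tcp_pos: [0.5002, 0.0406, 0.0558]
tool_rot: [0.431, 0.902, 0.001, 0.001]
contact_force: [-0.1, -0.9, -0.3]
opening: 1.003
grip_force: 0.0
time: 11.6
tcp_pos: [0.5001, 0.0406, 0.0556]
tool_rot: [0.431, 0.902, 0.0, 0.001]
contact_force: [-0.2, -0.8, 6.2]
opening: 0.686
grip_force: 64.5
time: 12.22
tcp_pos: [0.5018, 0.0406, 0.139]
tool_rot: [0.431, 0.902, 0.002, 0.004]
contact_force: [-0.5, -0.1, 0.4]
opening: 0.686
grip_force: 64.3
```

```bash
python3 -m inch '2 6 1 0;4 12 1 0;6 18 1 0;7 24 1 0;8.2 27.9 1 0;8.2 27.9 1 0;8.2 27.9 -3 0;8.2 27.9 -7 0;8.2 27.9 -11 0;8.2 27.9 -12.6 0;8.2 27.9 -12.6 0;8.2 27.9 -12.6 0'
```

```text
time: 13.72
tcp_pos: [0.5818, 0.3194, 0.0094]
tool_rot: [0.431, 0.902, 0.001, 0.001]
contact_force: [-0.2, 0.3, -1.0]
opening: 0.687
grip_force: 65.1
```

```bash
python3 -m inch '0.15 0 -0.2 0;0.15 0 -0.3 0;0.15 0 -0.3 0'; python3 -m inch '0 0 0 0;0 0 0 0;0 0 0 0;0 0 4 0;0 0 10 0;0 0 16 0;0 0 19 0;0 0 19 0;0 0 19 0' 0
python3 - <<'E'
from h import *
c=shot('wrist');np.savez('w4.npz',**c);cv2.imwrite('pics/w4.png',c['frame'])
t=shot('top');np.savez('top2.npz',**t)
k=biggest(near(mask(t,(8,60,60),(22,255,255)),(322,253),32));print('cork top',rect(plane(t,k,.054)))
z=np.hstack([cv2.resize(c['frame'],(533,400)),cv2.resize(t['frame'][230:290,302:342],(267,400))]);cv2.imwrite('pics/w4.png',z)
E
```

```text
time: 14.1
tcp_pos: [0.5828, 0.3197, 0.0056]
tool_rot: [0.431, 0.902, 0.0, 0.0]
contact_force: [0.3, 0.7, -0.5]
opening: 0.688
grip_force: 65.1
time: 15.22
tcp_pos: [0.5818, 0.3193, 0.1937]
tool_rot: [0.431, 0.902, -0.001, -0.001]
contact_force: [-0.5, -0.6, -1.1]
opening: 0.999
grip_force: 0.0
cork top [494.4  40.7  62.8 102.2 -51. ]
```

View pics/w4.png

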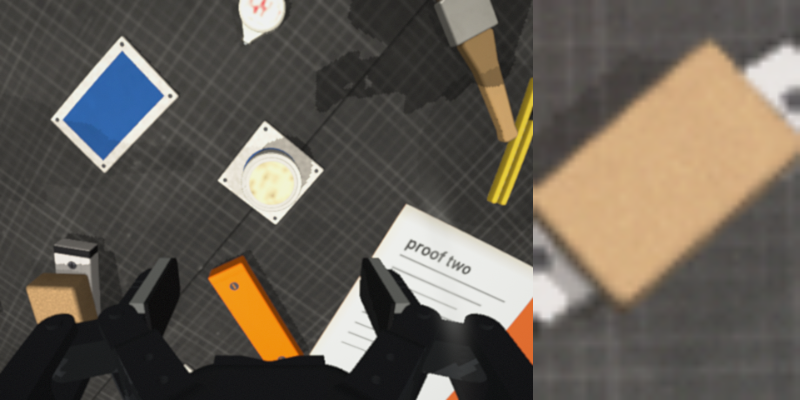

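Left: the tin is on its tile at about (326,216) full-scale, standing upright. Right: the cork lies undisturbed at about (321,253).

Run:
```python
from h import *
c=dict(np.load('w4.npz'));p=(326,217)
m=near(mask(c,(0,0,170),(180,75,255)),p,37);P=plane(c,np.vstack(blobs(m,15)),.036);print('tin',cv2.minEnclosingCircle((P[:,:2]*1000).astype(np.float32)))
print('tile',plane(c,np.array([(265,122),(322,169),(276,222),(219,180)])*1.2,.004).mean(0))
t=dict(np.load('top2.npz'))
g=near(mask(t,(0,0,150),(180,75,255)),(220,228),15);P=plane(t,np.vstack(blobs(g,5)),.036);print('tin top',cv2.minEnclosingCircle((P[:,:2]*1000).astype(np.float32)))
```

```text
tin ((583.5659790039062, 320.00079345703125), 30.653738021850586)
tile [0.58245546 0.31967814 0.004     ]
tin top ((574.7489624023438, 276.998779296875), 6.266679763793945)
```

```bash
python3 -m inch '-2 -6 1 0;-4 -12 1 0;-6 -18 1 0;-8 -24 1 0;-8.7 -27.9 1 0;-8.7 -27.9 1 0;-8.7 -27.9 -5 0;-8.7 -27.9 -10 0;-8.7 -27.9 -14 0;-8.7 -27.9 -16 0;-8.7 -27.9 -16.8 0;-8.7 -27.9 -16.8 0;-8.7 -27.9 -16.8 0' 0;  python3 -m inch '0 0 0 0;0 0 0 0;0 0 0 0;0 0 0 0;0 0 0 0;0 0 0 0' 0.6;  python3 -m inch '0 0 0.5 0;0 0 2 0;0 0 4 0;0 0 8 0;0 0 8 0;0 0 8 0'
```

```text
time: 16.95
tcp_pos: [0.4966, 0.0408, 0.0284]
tool_rot: [0.431, 0.903, 0.0, 0.001]
contact_force: [-0.3, -0.2, -0.1]
opening: 1.001
grip_force: 0.0
time: 17.7
tcp_pos: [0.4967, 0.0406, 0.0287]
tool_rot: [0.431, 0.902, 0.0, 0.001]
contact_force: [-0.3, 0.3, 6.0]
opening: 0.689
grip_force: 66.5
time: 18.45
tcp_pos: [0.4953, 0.0406, 0.1074]
tool_rot: [0.431, 0.902, -0.0, -0.0]
contact_force: [-0.2, 0.2, -0.2]
opening: 0.687
grip_force: 65.9
```

```bash
python3 -m inch '-2 5 1 -10;-4 10 1 -20;-6 15 1 -30;-8 20 1 -40;-8.6 23.2 1 -48.4;-8.6 23.2 1 -48.4;-8.6 23.2 1 -48.4;-8.6 23.2 1 -48.4;-8.6 23.2 -4 -48.4;-8.6 23.2 -7 -48.4;-8.6 23.2 -8.5 -48.4;-8.6 23.2 -8.5 -48.4;-8.6 23.2 -8.5 -48.4'
```

```text
time: 20.08
tcp_pos: [0.4109, 0.273, 0.0238]
tool_rot: [0.763, 0.646, 0.001, 0.0]
contact_force: [0.6, 0.7, 0.7]
opening: 0.687
grip_force: 65.9
```

```bash
python3 -m inch '-0.1 0 -0.6 0;-0.1 0 -1 0;-0.1 0 -1 0;-0.1 0 -1 0'; python3 -m inch '0 0 0 0;0 0 0 0;0 0 0 0;0 0 4 0;0 0 10 0;0 0 16 0;0 0 20 0;0 0 20 0;0 0 20 0' 0
python3 - <<'E'
from h import *
c=shot('wrist');np.savez('w5.npz',**c)
t=shot('top');np.savez('top3.npz',**t)
p=project(c,[[.41,.273,.038]])[0];q=project(t,[[.41,.273,.038]])[0]
for d,x,r in((c,p,110),(t,q,32)):
  k=biggest(near(mask(d,(8,60,60),(22,255,255)),x,r));print('cork',rect(plane(d,k,.038)))
z=np.hstack([cv2.resize(c['frame'],(533,400)),cv2.resize(t['frame'][230:290,302:342],(267,400),interpolation=cv2.INTER_CUBIC)]);cv2.imwrite('pics/w5.png',z)
E
```

```text
time: 20.58
tcp_pos: [0.409, 0.2729, 0.0127]
tool_rot: [0.763, 0.647, 0.001, 0.0]
contact_force: [0.4, 0.5, 1.1]
opening: 0.69
grip_force: 66.0
time: 21.7
tcp_pos: [0.4081, 0.2723, 0.2113]
tool_rot: [0.763, 0.647, -0.001, -0.0]
contact_force: [-0.9, -0.5, -0.6]
opening: 0.999
grip_force: 0.0
cork [409.1 273.9  58.9 101.4  81.1]
cork [414.3 288.3  38.6  49.1 -65.2]
```

View pics/w5.png

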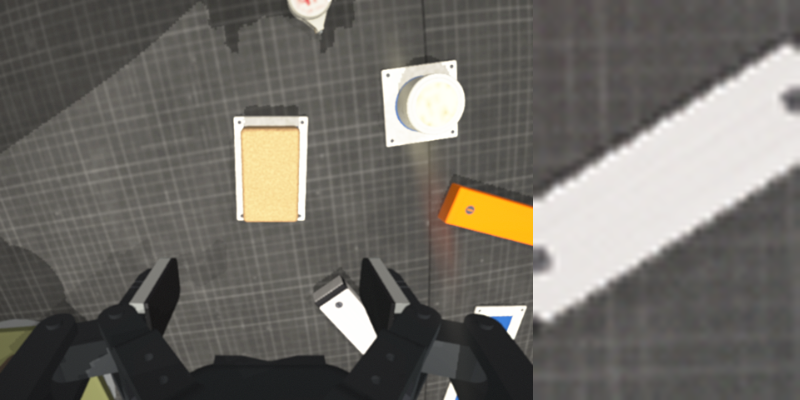

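The cork lies on its tile at (325,208) full-scale, within 2 mm. The bar now lies bare. Measuring it.

Run:
```python
from h import *
t=dict(np.load('top3.npz'))
q=project(t,[[.50,.035,.02]])[0]
k=biggest(near(mask(t,(0,0,120),(180,40,255)),q,36));print('bar',rect(plane(t,k,.02)))
s=shot('side');k2=project(s,[[.50,.035,.02]])[0]
k=biggest(near(mask(s,(0,0,150),(180,40,255)),k2,36));print('bar side',rect(plane(s,k,.02)))
```

```text
bar [497.8  39.1  47.6 150.  -59.7]
bar side [499.4  41.4  48.6 150.8 -60.8]
```

```bash
python3 -m inch '2 -6 0 10;4 -12 0 20;6 -18 0 30;9 -23.3 0 39.5;9 -23.3 0 39.5;9 -23.3 0 39.5;9 -23.3 0 39.5;9 -23.3 0 39.5' 0
python3 - <<'E'
from h import *
c=shot('wrist');q=project(c,[[.498,.0395,.02]])[0]
k=biggest(near(mask(c,(0,0,140),(180,50,255)),q,130));print(q,'bar',rect(plane(c,k,.02)))
print([ (c['R'].T@(float(c['depth'][int(q[1])+d,int(q[0])])*np.array([*cv2.undistortPoints(np.array([[[int(q[0]),int(q[1])+d]]],float),K(c),np.array(c['D']))[0,0],1])-c['t'])).round(4) for d in(-30,0,30)])
E
```

```text
time: 22.85
tcp_pos: [0.498, 0.0406, 0.2118]
tool_rot: [0.499, 0.867, -0.0, -0.0]
contact_force: [-0.0, -0.3, -0.6]
opening: 0.997
grip_force: 0.0
[322.8227252  209.64634874] bar [497.7  38.4  45.3 149.8 -59.8]
[array([0.4833, 0.0634, 0.0212]), array([0.4969, 0.0398, 0.0209]), array([0.5113, 0.0151, 0.0204])]
```

```bash
python3 -m inch '0 -0.2 -6 0;0 -0.2 -12 0;0 -0.2 -17 0;0 -0.2 -19.5 0;0 -0.2 -20.7 0;0 -0.2 -20.7 0;0 -0.2 -20.7 0' 0;  python3 -m inch '0 0 0 0;0 0 0 0;0 0 0 0;0 0 0 0;0 0 0 0;0 0 0 0;0 0 0 0' 0.8;  python3 -m inch '0 0 0.5 0;0 0 2 0;0 0 4 0;0 0 8 0;0 0 8 0;0 0 8 0'
```

```text
time: 23.78
tcp_pos: [0.4999, 0.0378, 0.0069]
tool_rot: [0.499, 0.866, 0.001, 0.001]
contact_force: [0.0, 0.1, 0.1]
opening: 1.002
grip_force: 0.0
time: 24.65
tcp_pos: [0.4994, 0.0375, 0.0064]
tool_rot: [0.499, 0.866, 0.0, 0.001]
contact_force: [-1.3, -0.4, 6.1]
opening: 0.508
grip_force: 63.8
time: 25.4
tcp_pos: [0.4978, 0.0376, 0.0846]
tool_rot: [0.499, 0.866, -0.0, -0.001]
contact_force: [-0.2, -1.2, -3.6]
opening: 0.508
grip_force: 62.7
```

```bash
python3 -m inch '4 -2 1 -10;8 -4 1 -20;12 -7 1 -30;16 -9 1 -40;18 -10.7 1 -42;18 -10.7 1 -42;18 -10.7 1 -42;18 -10.7 -3 -42;18 -10.7 -5.5 -42;18 -10.7 -6.5 -42;18 -10.7 -6.5 -42;18 -10.7 -6.5 -42'
```

```text
time: 26.9
tcp_pos: [0.6796, -0.0694, 0.022]
tool_rot: [0.777, 0.63, 0.001, 0.001]
contact_force: [0.2, 0.2, -2.8]
opening: 0.506
grip_force: 62.7
```

```bash
python3 -m inch '-0.1 -0.1 -0.7 0;-0.1 -0.1 -1 0;-0.1 -0.1 -1 0;-0.1 -0.1 -1 0'; python3 -m inch '0 0 0 0;0 0 0 0;0 0 0 0;0 0 0 0;0 0 4 0;0 0 10 0;0 0 16 0;0 0 24 0;0 0 24 0;0 0 24 0;0 0 24 0' 0
python3 - <<'E'
from h import *
c=shot('wrist');t=shot('top')
q=project(c,[[.678,-.068,.024]])[0];print(q)
k=biggest(near(mask(c,(0,0,120),(180,50,255)),q,130));print('bar',rect(plane(c,k,.024)))
cv2.imwrite('pics/w6.png',np.vstack([c['frame'][100:400],cv2.resize(t['frame'][165:320,150:480],(640,300))]))
E
```

```text
time: 27.4
tcp_pos: [0.6777, -0.0705, 0.0105]
tool_rot: [0.777, 0.63, 0.0, 0.0]
contact_force: [-0.3, -1.2, -1.6]
opening: 0.503
grip_force: 63.0
time: 28.78
tcp_pos: [0.6764, -0.0702, 0.2471]
tool_rot: [0.777, 0.63, -0.002, -0.002]
contact_force: [-0.8, -0.1, -0.2]
opening: 1.004
grip_force: 0.0
[325.65327141 198.67988459]
bar [678.5 -64.1  77.6 190.8  78.1]
```

View pics/w6.png

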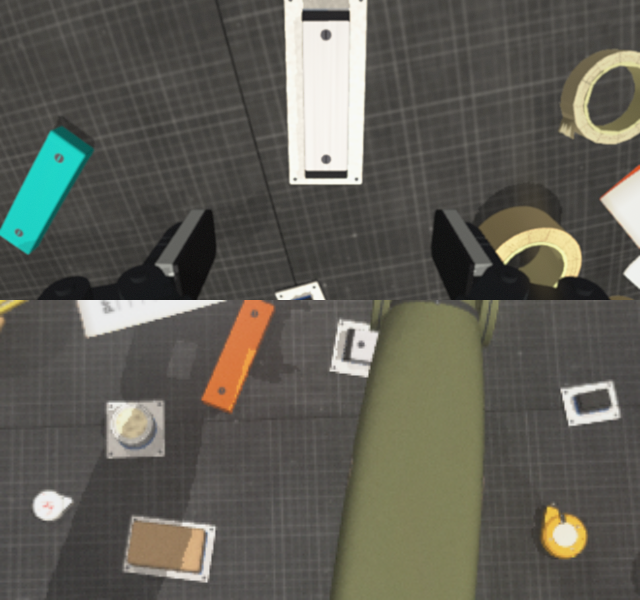

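The bar's screws at (326,135) and (326,259) have their midpoint at (326,197). The expected centre projects to (325.7,198.7), so it is within about 2 mm. All four pieces are on their tiles, and the tape and reel are in place.

```bash
python3 -c "
from bench import env
print(env.job_done())"
```

```text
the job is handed in; nothing more can be done
None
```

I took the pile apart and handed the job in at about 29 s: eraser, tin, cork block and bar each lie on their own tile, measured within about 3 mm of the silhouette's middle, with the tape measure and reel left alone; the hand-in returned no verdict.

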